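# Wedge the plaster head into the carving way

### The arm

A 7-joint arm with a two-finger parallel gripper is mounted at the origin on the work surface. World frame = base frame: x ahead of the robot, y to its left, z up, the work surface at z = 0. Lengths are in m, angles in rad, forces in N, time in s.
With the tool pointing down it reaches from about 0.35 to 0.9 m from the base axis. Payload 8.1 kg.
Tool frame: the origin (TCP) lies midway between the tips of the shut fingers; the grasp point (between the pads) lies 19 mm behind it; z points along the fingers, y is the line along which they close (so a half turn about z gives the same grasp; the last joint's range is limited). The gripper opens to 92 mm and grips with 3 to 60 N. Pads are 19 mm wide; open, the fingers measure 130 mm over their backs; the gripper's body (75 mm by 190 mm) begins 47 mm behind the grasp point.
Start: joints at [-1.239, 0.434, 0.025, 1.573, -0.012, 1.134, -0.075], TCP at [0.263, 0.567, 0.227] pointing down, gripper open.
Joint ranges: [-2.62, 2.62], [-0.44, 2.09], [-1.27, 1.32], [0.08, 2.57], [-1.32, 4.46], [0.12, 2], [-2.74, 2.74]. Speed limits (rad/s): [2.22, 2.22, 3.01, 3.01, 3.14, 3.14, 3.14].

### API

Orientations are given as a rotation vector (axis times angle).
In Python, from cell import arm gives the robot as it stands.
- The arm moves only by the tool arm_command, never from a script. Its arguments are lists of equal length, an entry for each row: "dp": the shift along the tool's x, y, z in units of 25 mm (1.0 is 25 mm), a list of three; "angular": the turn, a rotation vector about the tool's x, y, z in units of 0.15 rad (1.0 is 0.15 rad), a list of three; "claw": the opening, from 0 (shut) to 1 (fully open). In form: {"dp": [[x, y, z], ...], "angular": [[rx, ry, rz], ...], "claw": [claw, ...]}. A call has 1 to 10 rows; each row shifts and turns the commanded pose from where the row before left it, along the tool's axes as they then stand; what a row does not reach is not made up. A row lasts 1/10 s, in which the tool goes at most 50 mm and 8.59 degrees, less where a joint would pass 70% of its speed; a pose out of reach is approached as far as the arm can. A call with a number of a shift or a turn outside -1 to 1 is refused whole. A call with a gripper value outside its range is refused whole. The fingers move at their own pace and stop on an object; "force" is the grip in N (left out, the last holds). Time passes only in rows, so rows that do not move let the fingers close. It gives the time, the measured TCP pose, the force, the opening and the grip force at its end, in the units of the state.
- arm.observe(): the state, without advancing time (a new reading comes with each control period).
- arm.get_image(name): name is "scene" or "top" or "wrist"; returns a dict with "frame" (420x560x3 uint8, red, green, blue), "z_map" (420x560 float32, m along the optical axis (not along the pixel's ray), 0 where there is no reading), "K" (3x3 intrinsics, pixels), "R" (3x3) and "t" (3): a world point X has camera coordinates R X + t. Camera axes: x right, y down, z forward; pixel columns grow to the right and rows downward; lengths in m; the calibration is good to about 2 mm. A picture is of the moment at which its call begins.
- arm.sign_off(): hands the job in; it is judged then, once.
The state is a dict: "clock": time; "joints": joint angles; "dq": joint speeds; "joint_efforts": joint torques, N m; "position": TCP position; "ee_rot": TCP orientation; "force": force on the tool from outside, world axes, zero at the start; "ft_torque": the same for the moment, N m; "width": opening from 0.0 (shut) to 1.0 (fully open); "gripper_force": force on a finger pad.
Only numpy, scipy, OpenCV 4.12 (cv2) and the standard library are available. Lean on these libraries where they do the work, as an engineer would, in place of code of your own. Each camera call takes 0.05 s, during which the arm holds its last target. There are 200 camera calls.

### The job

Mount the plaster head for carving: take its blue dovetail shoe by the wooden block, enter it nose first at the red-striped end of the tapered way, and slide it in along the bed until it wedges tight and stays tight when you let go. Push firmly but not hard, so that the rail is not strained; do not touch the plaster, and leave everything else on the bench where it is.

Things in the scene. Friction and masses are not known exactly. Their poses are not given: they have to be found in the camera images.
- shoe: Blue metal dovetail shoe standing flat, 110 mm long (x), 14 thick; origin: centre of underside. Underside 66.6 mm wide at the rear (x = -55 mm), 53.4 at the nose (x = +55 mm), so each side closes in 0.06 mm per mm; flanks lean in 20 degrees, so the top is 10 mm narrower. It carries a wooden block and a plaster head; about 0.38 kg in all (varies).
- shoe_grip (a point): Where to hold: middle of the pale wooden block on the shoe's rear half, 42 mm above the shoe's underside and 35 mm behind its middle. The block is 40 mm along the shoe's x, 30 mm along its y, and reaches from 14 to 59 mm above the underside.
- head: Fragile white plaster head fixed on the shoe 25 mm ahead of its middle (60 mm ahead of the block's), 42 mm across, its top 77 mm above the shoe's underside; origin at the centre of its foot, on the shoe's top. Not to be touched.
- way: Tapered way fixed to the bench; origin on the bench surface under its centre line; the shoe goes in along its +x. Aluminium bed, top 20 mm above the bench, 116 mm wide (y), from x = -150 mm (red stripe, towards the robot) to +105 mm, with two steel rails on it whose undercut inner faces match the shoe's flanks. Slippery metal, friction about 0.11.
- way_mouth (a point): Centre of the way's mouth, on the bed: x = -95 mm in the way's frame, 20 mm above the bench. The rails run from here to x = +105 mm and are 14 mm tall. With its middle 40 mm before this point (x = -135 mm) the shoe can be set down on the bed from above, its nose just between the rails, with 1.7 mm or more free on the dark rail's side and 4 on the other; farther in, the rails hold it down.
- fence: Fixed bright rail on the way's +y side; its frame is the way's own. The dark rail opposite is a gib set up to 2.5 mm in or out, not measurable: the shoe jams with its middle anywhere from x = -2 to +44 mm in the way's frame. Fingers that open on the block can drag it loose again; a last push of 10 to 16 N with closed fingers on the block's back, 10 to 20 mm above the rails, wedges it for good. Over 25 N can strain the fixed rail (limit 60 N sideways).
- maquette: bystander: a larger white plaster head on a dark round wooden base, 64 mm across, about 97 mm tall, without a dovetail shoe; origin at the centre of its underside
- mallet: bystander: wooden hammer lying on the bench; origin under its middle
- spatula: bystander: plasterer's spatula lying on the bench; origin under its middle
- brush: bystander: dusting brush lying on the bench; origin under its middle
- jar: bystander: glass jar with white lid, 64 mm across, 85 mm tall; origin at the centre of its underside
- sander: bystander: cork sanding block 70 x 45 x 28 mm; origin at the centre of its underside
- bottle: bystander: clear bottle with blue cap, 60 mm across, 190 mm tall; origin at the centre of its underside
There are look-alikes about, which are no part of the job. What is shaped like the shoe but green or yellow is not meant.

How it is judged:
By the outcome, as a careful person would: the job done as asked, in the order asked, and still so for the second after the job is handed in, with the robot touching nothing.
It also fails if it takes over 72 s, if anything falls off the work surface, if the arm or the gripper's body presses on something with over 40 N, if the wrist force passes 120 N, or if a joint passes its speed limit or range.

## Working session

There is one attempt and no reset: what is moved stays moved. The work goes in short steps, Python scripts to look and compute and a tool call to move; the robot and the scene stay as the last step left them, time stands still between calls to the robot, and variables do not carry over. Pictures are saved under pics/ and viewed, at most 10 in all, crops included, and the job is handed in when it is done.

Besides the shell and the picture viewer there is one more tool, called after ">>>" as name(argument=value, ...), one argument or row to a line, values as JSON. arm_command: Moves the arm, as the interface text tells. Its arguments: {"type":"object","properties":{"dp":{"type":"array","items":{"type":"array","items":{"type":"number"}}},"angular":{"type":"array","items":{"type":"array","items":{"type":"number"}}},"claw":{"type":"array","items":{"type":"number"}},"force":{"type":"number"}},"required":["dp","angular","claw"]}

```bash
mkdir -p pics; ls; python3 - <<'E'
from cell import arm
import cv2,numpy as np
s=arm.observe();print(s['position'],s['ee_rot'],s['force'],s['width'])
for n in['scene','top']:
    d=arm.get_image(n);np.savez(''+n+'0.npz',**d);cv2.imwrite(f'pics/{n}0.png',d['frame'][:,:,::-1]);print(n,d['K'],d['R'],d['t'])
E
```

```text
pics
[0.2630803 0.5663463 0.2259414] [-6.77578347e-01 -3.06744872e+00  2.49462386e-03] [0.61848447 0.01343565 0.87907765] 0.997956230431564
scene [[486.89813429   0.         273.69977849]
 [  0.         486.89813429 211.83742192]
 [  0.           0.           1.        ]] [[ 0.77105308  0.63675882 -0.00391822]
 [ 0.35103636 -0.43018866 -0.83169176]
 [-0.53127264  0.63990306 -0.55522379]] [-0.37641369 -0.13477773  1.69957329]
top [[499.93338704   0.         285.26685378]
 [  0.         499.93338704 211.03035666]
 [  0.           0.           1.        ]] [[ 1.22210947e-04 -9.99996264e-01 -2.73078326e-03]
 [-9.87130038e-01  3.16068086e-04 -1.59919320e-01]
 [ 1.59919585e-01  2.71518208e-03 -9.87126311e-01]] [-0.00603842  0.51980707  1.69693628]
```

View pics/scene0.png

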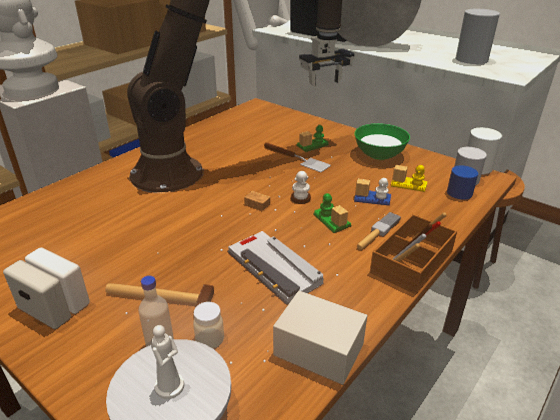

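View pics/top0.png

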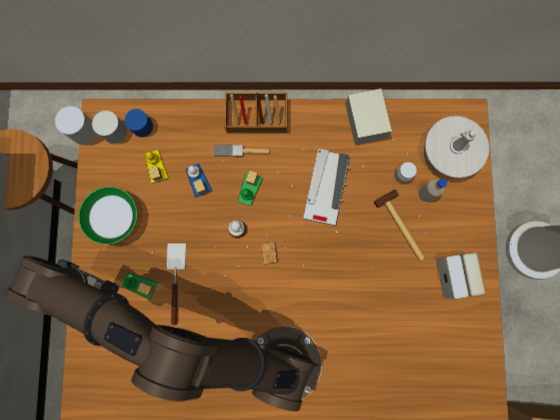

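The top view shows four candidates: blue at (198,180), green at (250,187) and (138,286), and yellow at (155,166). Only the blue one fits, with a pale block and a white head. The way is at (327,187), with its red stripe at (320,218).

```bash
cat > h.py <<'E'
import numpy as np,cv2
def pts(d,mask):
    v,u=np.nonzero(mask&(d['z_map']>0)); z=d['z_map'][v,u]; K=d['K']
    c=np.stack([(u-K[0,2])/K[0,0]*z,(v-K[1,2])/K[1,1]*z,z],1)
    return (c-d['t'])@d['R'], u, v
def ray(d,uv,h):
    K=d['K'];c=np.array([(uv[0]-K[0,2])/K[0,0],(uv[1]-K[1,2])/K[1,1],1.])
    r=d['R'].T@c; o=-d['R'].T@d['t']; return o+r*(h-o[2])/r[2]
def hsv(d): return cv2.cvtColor(d['frame'],cv2.COLOR_RGB2HSV)
def rng(H,lo,hi): return cv2.inRange(H,np.array(lo),np.array(hi))>0
def box(a,u0,u1,v0,v1):
    m=np.zeros(a.shape[:2],bool);m[v0:v1,u0:u1]=1;return m
E
python3 - <<'E'
from h import *
d=dict(np.load('top0.npz'));H=hsv(d)
cv2.imwrite('pics/crop.png',np.hstack([cv2.resize(d['frame'][155:205,130:210],(480,300),interpolation=cv2.INTER_CUBIC),cv2.resize(d['frame'][140:230,290:365],(250,300),interpolation=cv2.INTER_CUBIC)])[:,:,::-1])
B=box(H,180,218,155,202)
for n,m in dict(blue=rng(H,(105,120,40),(130,255,255)),wood=rng(H,(10,60,150),(28,160,255)),white=rng(H,(0,0,120),(180,50,255))).items():
    P,u,v=pts(d,m&B); print(n,len(P),u.mean(),v.mean(),P.mean(0),P.min(0),P.max(0))
    if n=='blue': print(cv2.minAreaRect(P[:,:2].astype('f')))
    if n=='wood':
        P=P[P[:,2]>.05];print(len(P),P.mean(0),cv2.minAreaRect(P[:,:2].astype('f')))
B=box(H,295,360,140,230)
P,u,v=pts(d,B)
k=(P[:,2]>.012)&(P[:,2]<.045);Q=P[k];print('way',Q.mean(0),cv2.minAreaRect(Q[:,:2].astype('f')),np.percentile(Q[:,2],[5,25,50,75,95]))
P,u,v=pts(d,B&(rng(H,(0,150,100),(6,255,255))|rng(H,(174,150,100),(180,255,255))))
print('red',len(P),u.mean(),v.mean(),P.mean(0),cv2.minAreaRect(P[:,:2].astype('f')))
E
```

```text
blue 178 199.35393258426967 180.57865168539325 [0.63487154 0.30100777 0.0129939 ] [0.5798365  0.26140796 0.00290309] [0.69581655 0.35073578 0.02519996]
((0.6394168138504028, 0.30759283900260925), (0.10948017239570618, 0.05786793678998947), 22.945890426635742)
wood 104 198.1346153846154 184.20192307692307 [0.61431883 0.2988385  0.04727986] [ 0.56227084  0.23834157 -0.00604491] [0.73220983 0.35576657 0.07075959]
79 [0.60679357 0.29484809 0.05824064] ((0.6064435243606567, 0.29456058144569397), (0.03791031986474991, 0.027456587180495262), 24.058969497680664)
white 109 193.21100917431193 172.22018348623854 [0.65587226 0.31629664 0.05220939] [0.59135628 0.29837397 0.00308394] [0.6900562  0.34485788 0.08375909]
way [ 0.60976319 -0.15282546  0.02519063] ((0.6361843347549438, -0.15714433789253235), (0.19480332732200623, 0.3165169358253479), 82.90924072265625) [0.0141228  0.01842634 0.02349039 0.03214926 0.03867064]
red 47 319.2340425531915 217.74468085106383 [ 0.4994627  -0.12542088  0.01958699] ((0.4992806613445282, -0.12592805922031403), (0.04636004939675331, 0.011923878453671932), 78.35470581054688)
```

View pics/crop.png

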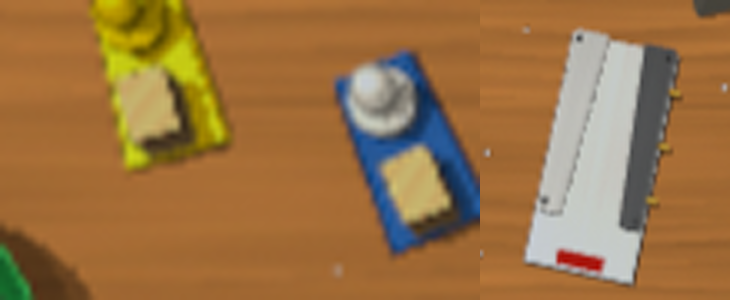

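The crop confirms it: the blue shoe at (198,180) has a white head and a pale block behind it. The way's mouth is on the robot side, with the red stripe at (320,218), the bright rail left (+y) and the dark rail right.

```bash
cat >> h.py <<'E'
from scipy.spatial.transform import Rotation as Ro
def delta(s,p=None,xyaw=None):
    """tool-axis shift units (current axes), turn units to have tool pointing down with tool x at xyaw deg"""
    R=Ro.from_rotvec(s['ee_rot']); out=[]
    if xyaw is not None:
        a=np.radians(xyaw)/2; T=Ro.from_rotvec(np.pi*np.array([np.cos(a),np.sin(a),0]))
        print('turn units',np.round((R.inv()*T).as_rotvec()/.15,3))
        print('shift units after turn',np.round(T.inv().apply(np.array(p)-s['position'])/.025,3))
    if p is not None: print('shift units now',np.round(R.inv().apply(np.array(p)-s['position'])/.025,3))
E
python3 - <<'E'
from h import *
from cell import arm
s=arm.observe();d=arm.get_image('wrist')
R=Ro.from_rotvec(s['ee_rot'])
c=-d['R'].T@d['t'];print('cam in tool',R.inv().apply(c-s['position']),'axes',R.inv().as_matrix()@d['R'].T, d['K'][0])
# tool x at yaw 23.5+180 => y at 113.5
delta(s,[.6065,.2946,.226],203.5)
E
```

```text
cam in tool [ 0.07934732 -0.00097585 -0.15910852] axes [[-2.10513552e-04 -9.56472953e-01 -2.91820914e-01]
 [ 9.99999872e-01 -3.35649352e-04  3.78745992e-04]
 [-4.60209798e-04 -2.91820797e-01  9.56472901e-01]] [351.73639336   0.         279.49743639]
turn units [-9.000e-03 -3.000e-03 -5.633e+00]
shift units after turn [-8.2610e+00 -1.5448e+01  1.0000e-03]
shift units now [-1.7037e+01 -4.0740e+00  9.0000e-03]
```

>>> arm_command(
  dp=[
    [0,0,0],
    [0,0,0],
    [0,0,0],
    [0,0,0],
    [0,0,0],
    [0,0,0],
    [-0.5,-0.95,0],
    [-0.5,-0.95,0],
    [-0.5,-0.95,0],
    [-0.5,-0.95,0],
  ],
  angular=[
    [0,0,-0.94],
    [0,0,-0.94],
    [0,0,-0.94],
    [0,0,-0.94],
    [0,0,-0.94],
    [0,0,-0.94],
    [0,0,0],
    [0,0,0],
    [0,0,0],
    [0,0,0],
  ],
  claw=[1,1,1,1,1,1,1,1,1,1],
  force=20,
)

```text
clock: 1.15
position: [0.3478, 0.4988, 0.2265]
ee_rot: [0.641, -3.075, 0.001]
force: [0.7, 0.6, 0.2]
width: 1.002
gripper_force: 0.0
```

>>> arm_command(
  dp=[
    [-0.5,-0.95,0],
    [-0.5,-0.95,0],
    [-0.5,-0.95,0],
    [-0.5,-0.95,0],
    [-0.5,-0.95,0],
    [-0.5,-0.95,0],
    [-0.5,-0.95,0],
    [-0.5,-0.95,0],
    [-0.5,-0.95,0],
    [-0.5,-0.95,0],
  ],
  angular=[
    [0,0,0],
    [0,0,0],
    [0,0,0],
    [0,0,0],
    [0,0,0],
    [0,0,0],
    [0,0,0],
    [0,0,0],
    [0,0,0],
    [0,0,0],
  ],
  claw=[1,1,1,1,1,1,1,1,1,1],
)

```text
clock: 2.15
position: [0.5573, 0.3311, 0.2264]
ee_rot: [0.641, -3.075, 0.0]
force: [0.0, 0.0, 0.1]
width: 1.003
gripper_force: 0.0
```

```bash
python3 - <<'E'
from h import *
from cell import arm
s=arm.observe();d=arm.get_image('wrist');np.savez('w1.npz',**d);cv2.imwrite('pics/w1.png',d['frame'][:,:,::-1])
print(s['clock'],s['position'],s['force'],s['joints'])
H=hsv(d)
m=rng(H,(105,120,40),(130,255,255));P,u,v=pts(d,m);k=(P[:,2]<.03)&(np.hypot(P[:,0]-.63,P[:,1]-.3)<.1);P=P[k]
print('blue',len(P),P.mean(0),cv2.minAreaRect(P[:,:2].astype('f')))
P,u,v=pts(d,np.ones(m.shape,bool));k=(np.hypot(P[:,0]-.607,P[:,1]-.295)<.035)&(abs(P[:,2]-.059)<.006)
P=P[k];print('blocktop',len(P),u[k].mean(),v[k].mean(),P.mean(0),cv2.minAreaRect(P[:,:2].astype('f')))
delta(s,[.6065,.2946,.226],203.5)
E
```

```text
2.15 [0.55725229 0.33111644 0.22644692] [0.01334351 0.00107616 0.05236089] [-0.57286762  0.47638499 -0.06919731  1.5049831   0.03452437  1.1619319
  1.33380887]
blue 1620 [0.62283951 0.31459188 0.01378953] ((0.637365996837616, 0.30857032537460327), (0.10852404683828354, 0.06052101403474808), 23.035490036010742)
blocktop 1236 226.20307443365695 217.8309061488673 [0.60494126 0.29471538 0.05986183] ((0.6067526340484619, 0.2948991656303406), (0.04101426154375076, 0.030328303575515747), 23.798227310180664)
turn units [-0.001 -0.003  0.007]
shift units after turn [-1.224 -2.125  0.018]
shift units now [-1.222 -2.126  0.017]
```

View pics/w1.png

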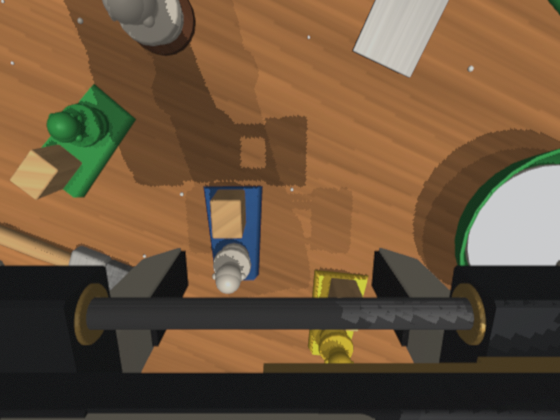

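The wrist view shows the block top at (226,218) with the head in front at (230,270). It agrees with the top view, measures 41x30 mm and has a yaw of 23.5°.

>>> arm_command(
  dp=[
    [-0.62,-1,0],
    [-0.62,-1,0],
    [0,-0.12,0.9],
    [0,0,0.9],
    [0,0,0.9],
    [0,0,0.9],
    [0,0,0.9],
    [0,0,0.5],
    [0,0,0],
    [0,0,0],
  ],
  angular=[
    [0,0,0],
    [0,0,0],
    [0,0,0],
    [0,0,0],
    [0,0,0],
    [0,0,0],
    [0,0,0],
    [0,0,0],
    [0,0,0],
    [0,0,0],
  ],
  claw=[0.7,0.7,0.7,0.7,0.7,0.7,0.7,0.7,0.7,0.7],
)

```text
clock: 3.2
position: [0.6064, 0.296, 0.1023]
ee_rot: [-0.641, 3.075, 0.0]
force: [0.1, -0.8, 0.8]
width: 0.698
gripper_force: 0.0
```

```bash
python3 - <<'E'
from h import *
from cell import arm
s=arm.observe();d=arm.get_image('wrist')
P,u,v=pts(d,np.ones(d['z_map'].shape,bool));k=(np.hypot(P[:,0]-.607,P[:,1]-.295)<.035)&(abs(P[:,2]-.059)<.005)
P=P[k];print('blocktop',len(P),P.mean(0),cv2.minAreaRect(P[:,:2].astype('f')))
print(s['position'],s['width']);delta(s,[.6068,.2949,.023],203.5)
E
```

```text
blocktop 2985 [0.60488204 0.29407258 0.05996569] ((0.6060524582862854, 0.29444026947021484), (0.040000975131988525, 0.029726911336183548), 24.449689865112305)
[0.60643906 0.29600181 0.10228844] 0.6981027981070257
turn units [0.    0.003 0.007]
shift units after turn [ 0.004 -0.046  3.172]
shift units now [ 0.006 -0.046  3.172]
```

>>> arm_command(
  dp=[
    [0,-0.05,0.6],
    [0,0,0.6],
    [0,0,0.6],
    [0,0,0.6],
    [0,0,0.5],
    [0,0,0.27],
    [0,0,0],
    [0,0,0],
    [0,0,0],
    [0,0,0],
  ],
  angular=[
    [0,0,-0.06],
    [0,0,0],
    [0,0,0],
    [0,0,0],
    [0,0,0],
    [0,0,0],
    [0,0,0],
    [0,0,0],
    [0,0,0],
    [0,0,0],
  ],
  claw=[0.7,0.7,0.7,0.7,0.7,0.7,0.7,0.7,0.3,0.2],
  force=25,
)

```text
clock: 4.25
position: [0.6072, 0.2949, 0.0232]
ee_rot: [-0.655, 3.071, 0.001]
force: [0.9, 0.1, -0.3]
width: 0.575
gripper_force: 0.0
```

>>> arm_command(
  dp=[
    [0,0,0],
    [0,0,0],
    [0,0,0],
    [0,0,0],
    [0,0,0],
    [0,0,0],
  ],
  angular=[
    [0,0,0],
    [0,0,0],
    [0,0,0],
    [0,0,0],
    [0,0,0],
    [0,0,0],
  ],
  claw=[0.1,0,0,0,0,0],
)

```text
clock: 4.85
position: [0.6067, 0.2947, 0.0227]
ee_rot: [-0.655, 3.072, 0.0]
force: [-0.8, 0.3, 2.7]
width: 0.328
gripper_force: 25.0
```

>>> arm_command(
  dp=[
    [0,0,-0.4],
    [0,0,-0.8],
    [0,0,-0.9],
    [0,0,-0.9],
    [0,0,-0.9],
    [0,0,-0.9],
    [0,0,-0.2],
  ],
  angular=[
    [0,0,0],
    [0,0,0],
    [0,0,0],
    [0,0,0],
    [0,0,0],
    [0,0,0],
    [0,0,0],
  ],
  claw=[0,0,0,0,0,0,0],
)

```text
clock: 5.55
position: [0.6077, 0.2951, 0.1503]
ee_rot: [-0.654, 3.069, 0.002]
force: [0.3, 0.3, -4.5]
width: 0.325
gripper_force: 25.0
```

```bash
python3 - <<'E'
from h import *
from cell import arm
d=dict(np.load('top0.npz'));H=hsv(d)
B=box(H,300,352,145,228)
m=((H[...,1]<70)|rng(H,(0,150,100),(6,255,255))|rng(H,(174,150,100),(180,255,255)))&B
n,l,st,_=cv2.connectedComponentsWithStats(m.astype('u1'));i=1+st[1:,4].argmax();m=l==i
P,u,v=pts(d,m);print(len(P),np.percentile(P[:,2],[2,50,98]))
for zlo in(.012,.027):
    Q=P[(P[:,2]>zlo)&(P[:,2]<.04)];r=cv2.minAreaRect(Q[:,:2].astype('f'));print(zlo,len(Q),r)
s=arm.observe();print(s['position'],s['force'])
# provisional: yaw -12, origin = red end corner
y=np.radians(-12);ex=np.array([np.cos(y),np.sin(y)]);ey=np.array([-ex[1],ex[0]])
Q=P[P[:,2]>.012];a=Q[:,:2]@ex;b=Q[:,:2]@ey;print(np.percentile(a,[.3,99.7]),np.percentile(b,[.3,99.7]))
E
```

```text
2316 [0.00986898 0.02312547 0.04063755]
0.012 2169 ((0.6104863882064819, -0.1518210619688034), (0.11581505835056305, 0.2566976249217987), 77.62551879882812)
0.027 854 ((0.6131297945976257, -0.15214179456233978), (0.11244663596153259, 0.25112712383270264), 77.83035278320312)
[0.60774592 0.29512502 0.15032233] [ 0.28126492  0.2655462  -4.49289099]
[0.50188517 0.75549275] [-0.078976    0.03608731]
```

```bash
python3 - <<'E'
from h import *
from cell import arm
s=arm.observe();delta(s,[.4664,-.1204,.15],167.7)
E
```

```text
turn units [0.01  0.023 4.231]
shift units after turn [ 1.9830e+00 -1.7444e+01  1.3000e-02]
shift units now [ 11.939 -12.872  -0.035]
```

>>> arm_command(
  dp=[
    [0,0,0],
    [0,0,0],
    [0,0,0],
    [0,0,0],
    [0,0,0],
    [0,0,0],
    [0,-0.5,0],
    [0.1,-0.9,0],
    [0.1,-0.9,0],
    [0.1,-0.9,0],
  ],
  angular=[
    [0,0,0.7],
    [0,0,0.7],
    [0,0,0.7],
    [0,0,0.7],
    [0,0,0.7],
    [0,0,0.7],
    [0,0,0],
    [0,0,0],
    [0,0,0],
    [0,0,0],
  ],
  claw=[0,0,0,0,0,0,0,0,0,0],
)

```text
clock: 6.55
position: [0.5817, 0.2158, 0.1467]
ee_rot: [-0.324, -3.124, 0.002]
force: [0.8, 0.1, -3.9]
width: 0.324
gripper_force: 25.0
```

>>> arm_command(
  dp=[
    [0.1,-0.9,0],
    [0.1,-0.9,0],
    [0.1,-0.9,0],
    [0.1,-0.9,0],
    [0.1,-0.9,0],
    [0.1,-0.9,0],
    [0.1,-0.9,0],
    [0.1,-0.9,0],
    [0.1,-0.9,0],
    [0.1,-0.9,0],
  ],
  angular=[
    [0,0,0],
    [0,0,0],
    [0,0,0],
    [0,0,0],
    [0,0,0],
    [0,0,0],
    [0,0,0],
    [0,0,0],
    [0,0,0],
    [0,0,0],
  ],
  claw=[0,0,0,0,0,0,0,0,0,0],
)

```text
clock: 7.55
position: [0.5099, 0.0012, 0.1471]
ee_rot: [-0.324, -3.124, 0.001]
force: [0.5, 1.1, -4.9]
width: 0.324
gripper_force: 25.0
```

>>> arm_command(
  dp=[
    [0.1,-0.9,0],
    [0.1,-0.9,0],
    [0.1,-0.9,0],
    [0.1,-0.9,0],
    [0.1,-0.7,0],
    [0.1,-0.3,0],
    [0,0,0],
    [0,0,0],
  ],
  angular=[
    [0,0,0],
    [0,0,0],
    [0,0,0],
    [0,0,0],
    [0,0,0],
    [0,0,0],
    [0,0,0],
    [0,0,0],
  ],
  claw=[0,0,0,0,0,0,0,0],
)

```text
clock: 8.35
position: [0.4727, -0.1056, 0.1474]
ee_rot: [0.327, 3.125, 0.001]
force: [0.2, 0.7, -5.0]
width: 0.324
gripper_force: 25.0
```

```bash
python3 - <<'E'
from h import *
from cell import arm
s=arm.observe();d=arm.get_image('wrist');np.savez('w2.npz',**d);t=arm.get_image('top');np.savez('top2.npz',**t)
cv2.imwrite('pics/w2.png',d['frame'][:,:,::-1])
print(s['clock'],s['position'],s['ee_rot'],s['force'],s['width'])
delta(s,[.4664,-.1204,.15],167.7)
E
```

```text
8.35 [ 0.47267976 -0.10555488  0.14740557] [3.26886964e-01 3.12453429e+00 7.55798986e-04] [ 0.24881053  0.65614643 -4.96991143] 0.3236785263089865
turn units [ 0.003 -0.     0.041]
shift units after turn [ 0.119 -0.634 -0.104]
shift units now [ 0.123 -0.633 -0.104]
```

View pics/w2.png

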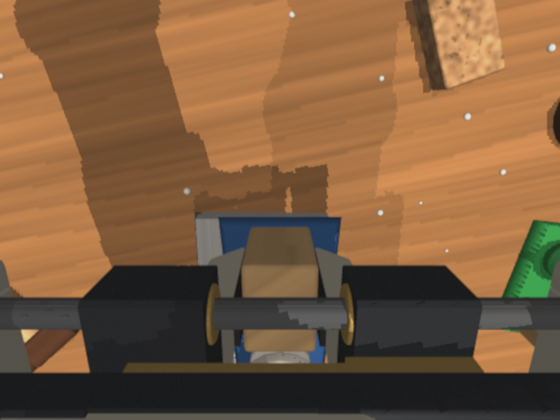

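The wrist view shows the shoe's rear edge at (222–340, 216) and the bed's left rear corner at (197,213); the rails are hidden. I'll move the tool over the way so the wrist camera sees the mouth and the shoe in one image.

>>> arm_command(
  dp=[
    [-0.5,-0.3,-0.3],
    [-0.9,-0.3,-0.1],
    [-1,0,0],
    [-1,0,0],
    [-1,0,0],
    [-1,0,0],
    [-0.8,0,0],
    [-0.4,0,0],
    [0,0,0],
    [0,0,0],
  ],
  angular=[
    [0,0,0],
    [0,0,0],
    [0,0,0],
    [0,0,0],
    [0,0,0],
    [0,0,0],
    [0,0,0],
    [0,0,0],
    [0,0,0],
    [0,0,0],
  ],
  claw=[0,0,0,0,0,0,0,0,0,0],
)

```text
clock: 9.45
position: [0.6301, -0.1547, 0.157]
ee_rot: [-0.328, -3.123, -0.0]
force: [0.7, -0.5, -3.9]
width: 0.327
gripper_force: 25.0
```

```bash
python3 - <<'E'
from h import *
from cell import arm
s=arm.observe();d=arm.get_image('wrist');np.savez('w3.npz',**d)
cv2.imwrite('pics/w3.png',d['frame'][:,:,::-1])
print(s['clock'],s['position'],s['ee_rot'],s['force'],s['width'])
E
```

```text
9.45 [ 0.63012265 -0.15469888  0.15704449] [-3.27977033e-01 -3.12302259e+00 -3.64612456e-04] [ 0.66027606 -0.5350895  -3.91310329] 0.32702954567984865
```

View pics/w3.png

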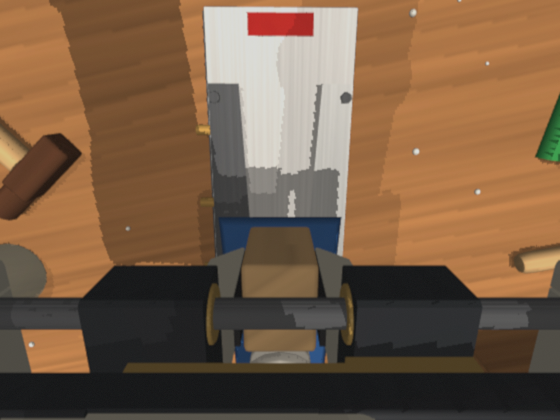

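The wrist view shows the whole bed: rear edge at row 8, red stripe at (280,24), dark rail left from (228,85), bright rail right, and the shoe's rear edge at row 218. Now I'll fit both.

```bash
python3 - <<'E'
from h import *
d=dict(np.load('w3.npz'));H=hsv(d)
T=np.array([0.6301,-0.1547,0.1570]);R=Ro.from_rotvec([-.32798,-3.12302,-.00036])
P,u,v=pts(d,np.ones(H.shape[:2],bool))
Z=np.full(H.shape[:2]+(3,),np.nan);Z[v,u]=P
# side edges: per row
L=[];Rr=[]
for r in range(12,210,3):
    z=Z[r,:,2];k=np.nonzero((z>.0125)&(z<.042)&(np.arange(560)>203)&(np.arange(560)<362))[0]
    if len(k)<100: continue
    L.append(Z[r,k[0]]);Rr.append(Z[r,k[-1]])
L=np.array(L);Rr=np.array(Rr)
for n,E in(('dark side',L),('bright side',Rr)):
    c=np.polyfit(E[:,0],E[:,1],1);res=E[:,1]-np.polyval(c,E[:,0]);k=abs(res)<.003;c=np.polyfit(E[k,0],E[k,1],1);print(n,np.degrees(np.arctan(c[0])),c,k.sum(),np.median(E[:,2]),(E[k,1]-np.polyval(c,E[k,0])).std())
k=(P[:,2]>.012)&(P[:,2]<.042)&(u>200)&(u<365)&(v<210)
Q=P[k][:,:2];print('rear edge/rect',cv2.minAreaRect(Q.astype('f')))
ex=np.array([np.cos(np.radians(-12.2)),np.sin(np.radians(-12.2))]);print('a range',np.percentile(Q@ex,[0,.1,.5]))
m=rng(H,(0,150,80),(6,255,255))|rng(H,(174,150,80),(180,255,255));Q,uu,vv=pts(d,m&box(H,230,330,0,50));print('red',Q.mean(0),cv2.minAreaRect(Q[:,:2].astype('f')))
# shoe in tool frame
m=rng(H,(105,120,20),(130,255,255))&box(H,200,360,205,268);Q,uu,vv=pts(d,m);Q=R.inv().apply(Q-T)
print('shoe tool-frame z',np.percentile(Q[:,2],[2,50,98]),Q.min(0),Q.max(0))
cols=np.arange(228,334,6);pp=[]
for c in cols:
    rr=vv[uu==c].min();pp.append(R.inv().apply(Z[rr+1,c]-T))
pp=np.array(pp);c=np.polyfit(pp[:,1],pp[:,0],1);print('rear edge yaw in tool deg',np.degrees(np.arctan(c[0])),'x at y0',c[1],pp[:,2].mean())
e=[]
for r in range(219,226):
    k=uu[vv==r];e.append((k.min(),k.max(),*R.inv().apply(Z[r,k.min()]-T)[1:],*R.inv().apply(Z[r,k.max()]-T)[1:]))
print(np.round(e,4))
m=box(H,250,310,228,240);Q,uu,vv=pts(d,m)
for r in(235,245,255):
    w=[c for c in range(225,340) if 10<=H[r,c,0]<=25];print('block cols',r,w[0],w[-1],R.inv().apply(Z[r,w[0]+1]-T),R.inv().apply(Z[r,w[-1]-1]-T))
E
```

```text
dark side -11.396867778526994 [-0.20157848 -0.08531788] 62 0.02128923472920846 0.001420892561772497
bright side -13.825595220717616 [-0.24609728  0.05473936] 65 0.034494358570277016 0.0009682194528089381
rear edge/rect ((0.5625370144844055, -0.14509174227714539), (0.12432178109884262, 0.15903544425964355), 77.6147689819336)
a range [0.50105512 0.50147184 0.50212859]
red [ 0.49746252 -0.12710458  0.02166736] ((0.4972517788410187, -0.1268453449010849), (0.04876336082816124, 0.01497509516775608), 77.93588256835938)
shoe tool-frame z [0.00644964 0.0083601  0.01924757] [ 0.00063906 -0.0332281   0.00563914] [0.02044702 0.03110503 0.02058643]
rear edge yaw in tool deg 0.1215427243125583 x at y0 0.01970305814961463 0.017552138939008855
[[ 2.19e+02  3.39e+02 -3.31e-02  1.90e-02  3.06e-02  1.68e-02]
 [ 2.19e+02  3.39e+02 -3.32e-02  1.93e-02  3.04e-02  1.58e-02]
 [ 2.19e+02  3.39e+02 -3.31e-02  1.85e-02  3.06e-02  1.63e-02]
 [ 2.20e+02  3.38e+02 -3.21e-02  1.55e-02  2.97e-02  1.42e-02]
 [ 2.20e+02  3.38e+02 -3.25e-02  1.78e-02  2.97e-02  1.43e-02]
 [ 2.20e+02  3.38e+02 -3.24e-02  1.71e-02  2.98e-02  1.43e-02]
 [ 2.20e+02  3.38e+02 -3.24e-02  1.68e-02  3.00e-02  1.54e-02]]
block cols 235 249 339 [ 0.01946208 -0.0146448  -0.00509343] [0.00999363 0.03092609 0.01913464]
block cols 245 247 339 [ 0.0195861  -0.0145331  -0.01735323] [-0.03900611  0.049551    0.12110357]
block cols 255 225 339 [ 0.01093082 -0.02574041 -0.00877432] [ 0.01139562  0.02623988 -0.0098346 ]
```

```bash
python3 - <<'E'
from h import *
d=dict(np.load('w3.npz'));g=cv2.cvtColor(d['frame'],cv2.COLOR_RGB2HSV)
M=(g[...,1]<60)
mid=[]
for r in range(12,78,4):
    l=next(c for c in range(190,240) if M[r,c:c+4].all()); q=next(c for c in range(375,330,-1) if M[r,c-4:c].all())
    a=ray(d,(l-.5,r),.02);b=ray(d,(q-.5,r),.02);mid.append(np.r_[a[:2],b[:2]])
mid=np.array(mid)
for i in(0,2):
    c=np.polyfit(mid[:,i],mid[:,i+1],1);print(np.degrees(np.arctan(c[0])))
w=np.hypot(mid[:,0]-mid[:,2],mid[:,1]-mid[:,3]);print('width',w.mean(),w.std())
m=(mid[:,:2]+mid[:,2:])/2;c=m.mean(0)
print('mid',c,m[0],m[-1])
rr=[r for r in range(0,30) if M[r,215:245].all()][0];print('rear row',rr)
cast=[ray(d,(q,rr-.5),.02)[:2] for q in(212,350)];a=cast[1]-cast[0];print('rear',cast,'yaw',np.degrees(np.arctan2(-a[0],a[1])))
y=np.radians(-12.3);ex=np.array([np.cos(y),np.sin(y)]);ey=np.array([-ex[1],ex[0]])
x0=np.mean(cast,0)@ex+.15;y0=c@ey;print('origin',x0*ex+y0*ey,'top-based', np.array([.6105,-.1518])+.0225*ex, 'dy',(np.array([.6105,-.1518])@ey)-y0)
T=np.array([0.6301,-0.1547]);print('T in way',T@ex-x0,T@ey-y0)
E
```

```text
-12.391055250953142
-12.171246417875777
width 0.1166763174062774 0.0003599279088220905
mid [ 0.51107828 -0.13009997] [ 0.48937923 -0.12517038] [ 0.53349603 -0.1349346 ]
rear row 7
rear [array([ 0.47517877, -0.17426828]), array([ 0.49668237, -0.0730785 ])] yaw -11.997312861940658
origin [ 0.63229103 -0.15652862] top-based [ 0.63248353 -0.15659318] dy -2.2072604373896132e-05
T in way -0.0025302856082803915 0.0013198908007533705
```

```bash
cat >> h.py <<'E'
YW=np.radians(-12.25);EX=np.array([np.cos(YW),np.sin(YW)]);EY=np.array([-EX[1],EX[0]]);O=np.array([.6324,-.1566])
def way(x,y,z): return np.r_[O+x*EX+y*EY,z]
def inway(p): q=np.array(p[:2])-O; return np.round([q@EX*1e3,q@EY*1e3,p[2]*1e3],2)
E
python3 - <<'E'
from h import *
from cell import arm
s=arm.observe();print(inway(s['position']));delta(s,way(-.170,.0017,.150),167.75)
E
```

```text
[ -2.83   1.23 157.23]
turn units [ 0.001 -0.009  0.029]
shift units after turn [6.687 0.019 0.289]
shift units now [6.686 0.048 0.298]
```

>>> arm_command(
  dp=[
    [0.5,0,0],
    [0.9,0,0],
    [0.9,0,0.1],
    [0.9,0,0.2],
    [0.9,0,0],
    [0.9,0,0],
    [0.9,0,0],
    [0.6,0,0],
    [0.19,0.02,0],
    [0,0,0],
  ],
  angular=[
    [0,0,0.03],
    [0,0,0],
    [0,0,0],
    [0,0,0],
    [0,0,0],
    [0,0,0],
    [0,0,0],
    [0,0,0],
    [0,0,0],
    [0,0,0],
  ],
  claw=[0,0,0,0,0,0,0,0,0,0],
)

```text
clock: 10.5
position: [0.4671, -0.119, 0.1504]
ee_rot: [0.336, 3.123, 0.001]
force: [0.1, -0.0, -3.8]
width: 0.326
gripper_force: 25.0
```

>>> arm_command(
  dp=[
    [0,0,0.5],
    [0,0,0.8],
    [0,0,0.8],
    [0,0,0.8],
    [0,0,0.6],
    [0,0,0.3],
    [0,0,0],
    [0,0,0],
  ],
  angular=[
    [0,0,0],
    [0,0,0],
    [0,0,0],
    [0,0,0],
    [0,0,0],
    [0,0,0],
    [0,0,0],
    [0,0,0],
  ],
  claw=[0,0,0,0,0,0,0,0],
)

```text
clock: 11.3
position: [0.4684, -0.1194, 0.0554]
ee_rot: [0.336, 3.123, -0.0]
force: [0.3, 0.1, -4.2]
width: 0.327
gripper_force: 25.0
```

```bash
python3 - <<'E'
from h import *
from cell import arm
s=arm.observe();d=arm.get_image('scene');cv2.imwrite('pics/s4.png',cv2.resize(d['frame'][195:305,215:335],None,fx=5,fy=5,interpolation=cv2.INTER_CUBIC)[:,:,::-1])
print(s['clock'],inway(s['position']),s['force']);delta(s,way(-.170,.0017,.043),167.75)
E
```

```text
11.3 [-168.2     1.52   55.39] [ 0.28270032  0.06377136 -4.18124432]
turn units [ 0.     0.005 -0.004]
shift units after turn [0.072 0.007 0.496]
shift units now [0.072 0.007 0.496]
```

View pics/s4.png

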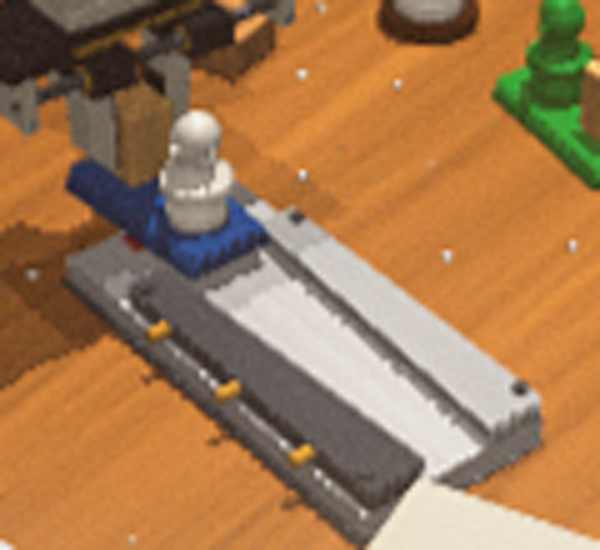

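The scene crop shows the shoe hovering just above the bed, with its nose (200–265, 250) aligned between the dark rail's end at (140,285) and the bright rail's end at (295,215). Lowering now.

>>> arm_command(
  dp=[
    [0.07,0,0.1],
    [0,0,0.1],
    [0,0,0.1],
    [0,0,0.06],
    [0,0,0.04],
    [0,0,0.03],
    [0,0,0.02],
    [0,0,0],
  ],
  angular=[
    [0,0,0],
    [0,0,0],
    [0,0,0],
    [0,0,0],
    [0,0,0],
    [0,0,0],
    [0,0,0],
    [0,0,0],
  ],
  claw=[0,0,0,0,0,0,0,0],
)

```text
clock: 12.15
position: [0.466, -0.1189, 0.0437]
ee_rot: [-0.336, -3.124, -0.0]
force: [0.7, 0.0, -4.5]
width: 0.329
gripper_force: 25.0
```

```bash
cat > q.py <<'E'
from h import *
from cell import arm
s=arm.observe();f=s['force'];print(s['clock'],inway(s['position']),'F way',np.round([f[:2]@EX,f[:2]@EY,f[2]],2),s['width'],s['ft_torque'])
E
python3 q.py
```

```text
12.15 [-170.66    1.54   43.69] F way [ 0.67  0.15 -4.47] 0.32858223946504583 [0.07442965 0.21429271 0.02704663]
```

>>> arm_command(
  dp=[
    [0,0,0.02],
    [0,0,0.02],
    [0,0,0],
  ],
  angular=[
    [0,0,0],
    [0,0,0],
    [0,0,0],
  ],
  claw=[0,0,0],
)

```text
clock: 12.45
position: [0.466, -0.1189, 0.0427]
ee_rot: [0.336, 3.123, 0.0]
force: [0.1, 0.0, -3.2]
width: 0.326
gripper_force: 25.0
```

```bash
python3 q.py
```

```text
12.45 [-170.62    1.52   42.7 ] F way [ 0.13  0.08 -3.16] 0.32617021891482495 [0.06660702 0.18691208 0.03822399]
```

>>> arm_command(
  dp=[
    [-0.1,0,0.02],
    [-0.3,0,0],
    [-0.4,0,0],
    [-0.4,0,0],
    [-0.4,0,0],
    [-0.2,0,0],
    [0,0,0],
  ],
  angular=[
    [0,0,0],
    [0,0,0],
    [0,0,0],
    [0,0,0],
    [0,0,0],
    [0,0,0],
    [0,0,0],
  ],
  claw=[0,0,0,0,0,0,0],
)

```text
clock: 13.15
position: [0.512, -0.1289, 0.0426]
ee_rot: [0.336, 3.121, -0.0]
force: [1.9, -0.1, 4.4]
width: 0.325
gripper_force: 25.0
```

```bash
python3 q.py
```

```text
13.15 [-123.51    1.53   42.56] F way [1.84 0.3  4.43] 0.32491408617095785 [-0.08488675 -0.15929448  0.01217743]
```

>>> arm_command(
  dp=[
    [-0.2,0,-0.01],
    [-0.4,0,0],
    [-0.4,0,0],
    [-0.4,0,0],
    [-0.4,0,0],
    [-0.4,0,0],
    [-0.2,0,0],
    [0,0,0],
  ],
  angular=[
    [0,0,0],
    [0,0,0],
    [0,0,0],
    [0,0,0],
    [0,0,0],
    [0,0,0],
    [0,0,0],
    [0,0,0],
  ],
  claw=[0,0,0,0,0,0,0,0],
)

```text
clock: 13.95
position: [0.5701, -0.1416, 0.0426]
ee_rot: [0.336, 3.122, -0.0]
force: [0.6, 0.7, 3.9]
width: 0.329
gripper_force: 25.0
```

```bash
python3 q.py
```

```text
13.95 [-64.09   1.47  42.61] F way [0.45 0.8  3.94] 0.32936170203220333 [-0.01856101 -0.20961952  0.00771959]
```

>>> arm_command(
  dp=[
    [-0.2,0,-0.01],
    [-0.2,0,0],
    [-0.2,0,0],
    [-0.2,0,0],
    [0,0,0],
  ],
  angular=[
    [0,0,0],
    [0,0,0],
    [0,0,0],
    [0,0,0],
    [0,0,0],
  ],
  claw=[0,0,0,0,0],
)

```text
clock: 14.45
position: [0.5891, -0.1457, 0.0426]
ee_rot: [0.336, 3.123, -0.0]
force: [2.0, 0.1, 2.1]
width: 0.328
gripper_force: 25.0
```

>>> arm_command(
  dp=[
    [-0.1,0,0],
    [-0.1,0,0],
    [0,0,0],
  ],
  angular=[
    [0,0,0],
    [0,0,0],
    [0,0,0],
  ],
  claw=[0,0,0],
)

```text
clock: 14.75
position: [0.5933, -0.1466, 0.0426]
ee_rot: [0.336, 3.123, -0.0]
force: [1.1, -0.3, 0.5]
width: 0.324
gripper_force: 25.0
```

```bash
python3 q.py
```

```text
14.75 [-40.3    1.47  42.65] F way [ 1.12 -0.03  0.47] 0.3236863716117579 [ 0.02375513 -0.15007858  0.05576215]
```

>>> arm_command(
  dp=[
    [-0.1,0,0],
    [-0.1,0,0],
    [-0.1,0,0],
  ],
  angular=[
    [0,0,0],
    [0,0,0],
    [0,0,0],
  ],
  claw=[0,0,0],
  force=20,
)

```text
clock: 15.05
position: [0.6004, -0.1482, 0.0426]
ee_rot: [-0.336, -3.123, -0.0]
force: [-1.6, 0.2, 1.0]
width: 0.325
gripper_force: 20.0
```

```bash
python3 q.py
```

```text
15.05 [-33.09   1.44  42.64] F way [-1.61 -0.12  0.99] 0.3245550746738662 [ 0.05567248  0.10226352 -0.01055001]
```

>>> arm_command(
  dp=[
    [-0.1,0,0],
    [-0.1,0,0],
  ],
  angular=[
    [0,0,0],
    [0,0,0],
  ],
  claw=[0,0],
)

```text
clock: 15.25
position: [0.6053, -0.1492, 0.0426]
ee_rot: [-0.336, -3.123, -0.0]
force: [-1.4, 0.2, -0.2]
width: 0.328
gripper_force: 20.0
```

```bash
python3 q.py
```

```text
15.25 [-28.01   1.48  42.64] F way [-1.38 -0.07 -0.17] 0.3275293992099986 [0.00271989 0.15068803 0.01947783]
```

>>> arm_command(
  dp=[
    [-0.1,0,0],
    [-0.1,0,0],
  ],
  angular=[
    [0,0,0],
    [0,0,0],
  ],
  claw=[0,0],
)

```text
clock: 15.45
position: [0.6102, -0.1504, 0.0426]
ee_rot: [-0.336, -3.123, 0.0]
force: [-1.4, -0.3, 0.6]
width: 0.326
gripper_force: 20.0
```

```bash
python3 q.py
```

```text
15.45 [-23.02   1.39  42.64] F way [-1.32 -0.64  0.58] 0.3263442500347528 [-0.04719054  0.12663622 -0.06278677]
```

>>> arm_command(
  dp=[
    [-0.1,0,0],
    [-0.1,0,0],
  ],
  angular=[
    [0,0,0],
    [0,0,0],
  ],
  claw=[0,0],
)

```text
clock: 15.65
position: [0.6149, -0.1515, 0.0426]
ee_rot: [-0.337, -3.123, 0.0]
force: [-3.7, 0.9, 1.5]
width: 0.329
gripper_force: 20.0
```

```bash
python3 q.py
```

```text
15.65 [-18.22   1.26  42.64] F way [-3.85  0.06  1.53] 0.3285480711293898 [ 0.10905747  0.54370031 -0.28891697]
```

>>> arm_command(
  dp=[
    [-0.1,-0.01,0],
    [0,0,0],
  ],
  angular=[
    [0,0,0],
    [0,0,0],
  ],
  claw=[0,0],
)

```text
clock: 15.85
position: [0.6153, -0.1516, 0.0426]
ee_rot: [-0.336, -3.119, -0.001]
force: [-9.8, 2.9, 7.0]
width: 0.324
gripper_force: 20.0
```

```bash
python3 q.py
```

```text
15.85 [-17.73   1.31  42.57] F way [-10.18   0.72   6.97] 0.32449669481622034 [ 0.45411756  1.77598177 -0.09074135]
```

>>> arm_command(
  dp=[
    [0,0,0],
    [0,0,0],
    [0,0,0],
    [0,0,0],
    [0,0,0],
    [0,0,0],
  ],
  angular=[
    [0,0,0],
    [0,0,0],
    [0,0,0],
    [0,0,0],
    [0,0,0],
    [0,0,0],
  ],
  claw=[0.34,0.37,0.42,0.5,0.6,0.6],
)

```text
clock: 16.45
position: [0.6174, -0.1521, 0.0427]
ee_rot: [0.336, 3.123, 0.0]
force: [-0.1, -0.1, -0.4]
width: 0.588
gripper_force: 0.0
```

>>> arm_command(
  dp=[
    [0,0,-0.3],
    [0,0,-0.6],
    [0,0,-0.8],
    [0,0,-0.5],
    [0.8,0,0],
    [0.9,0,0],
    [0.5,0,0],
    [0,0,0],
    [0,0,0],
    [0,0,0],
  ],
  angular=[
    [0,0,0],
    [0,0,0],
    [0,0,0],
    [0,0,0],
    [0,0,0],
    [0,0,0],
    [0,0,0],
    [0,0,0],
    [0,0,0],
    [0,0,0],
  ],
  claw=[0.6,0.6,0.6,0.6,0.6,0.4,0.2,0,0,0],
)

```text
clock: 17.45
position: [0.5648, -0.1406, 0.0982]
ee_rot: [0.336, 3.122, -0.0]
force: [0.3, 0.4, 0.4]
width: 0.213
gripper_force: 0.0
```

```bash
python3 q.py; python3 - <<'E'
from h import *
from cell import arm
s=arm.observe();print(s['ee_rot']);delta(s,way(-.075,.001,.046),167.75)
d=arm.get_image('wrist');cv2.imwrite('pics/w5.png',d['frame'][:,:,::-1])
E
```

```text
17.45 [-69.5    1.27  98.18] F way [0.17 0.45 0.43] 0.21266999327314684 [-0.02623276 -0.03890658  0.0799153 ]
[ 3.35865320e-01  3.12221185e+00 -1.72929145e-04]
turn units [ 0.     0.009 -0.003]
shift units after turn [ 0.22  -0.011  2.087]
shift units now [ 0.223 -0.011  2.087]
```

View pics/w5.png

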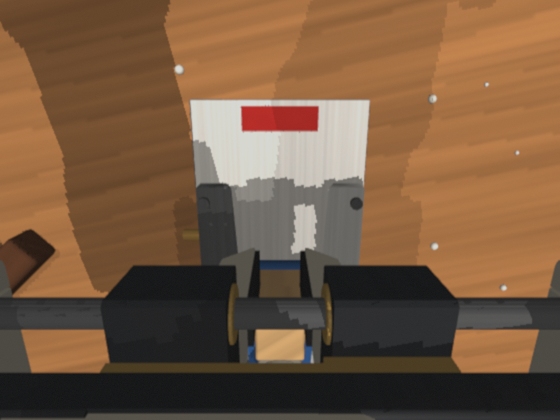

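The wrist view shows the shoe between the rails, its block at (280,345) ahead of the fingers, and the fingers still closing. Next I'll shut them and lower them behind the block.

>>> arm_command(
  dp=[
    [0.22,0,0],
    [0,0,0],
    [0,0,0],
    [0,0,0.4],
    [0,0,0.5],
    [0,0,0.5],
    [0,0,0.5],
    [0,0,0.19],
    [0,0,0],
    [0,0,0],
  ],
  angular=[
    [0,0,0],
    [0,0,0],
    [0,0,0],
    [0,0,0],
    [0,0,0],
    [0,0,0],
    [0,0,0],
    [0,0,0],
    [0,0,0],
    [0,0,0],
  ],
  claw=[0,0,0,0,0,0,0,0,0,0],
)

```text
clock: 18.5
position: [0.5584, -0.1393, 0.0455]
ee_rot: [0.336, 3.124, -0.0]
force: [-0.2, 0.2, 0.4]
width: 0.008
gripper_force: 0.0
```

>>> arm_command(
  dp=[
    [-0.2,0,0],
    [-0.2,0,0],
    [-0.2,0,0],
    [-0.2,0,0],
    [0,0,0],
  ],
  angular=[
    [0,0,0],
    [0,0,0],
    [0,0,0],
    [0,0,0],
    [0,0,0],
  ],
  claw=[0,0,0,0,0],
)

```text
clock: 19.0
position: [0.5788, -0.1437, 0.0456]
ee_rot: [0.336, 3.123, -0.0]
force: [0.3, -0.2, -0.6]
width: 0.005
gripper_force: 0.0
```

```bash
python3 q.py
```

```text
19.0 [-55.15   1.27  45.6 ] F way [ 0.35 -0.13 -0.65] 0.00497964351994661 [ 0.03780938 -0.00502189  0.02804993]
```

>>> arm_command(
  dp=[
    [-0.1,0,0],
    [-0.1,0,0],
    [-0.05,0,0],
    [0,0,0],
  ],
  angular=[
    [0,0,0],
    [0,0,0],
    [0,0,0],
    [0,0,0],
  ],
  claw=[0,0,0,0],
)

```text
clock: 19.4
position: [0.584, -0.1448, 0.0455]
ee_rot: [0.336, 3.123, 0.0]
force: [-0.1, -0.2, -0.7]
width: 0.005
gripper_force: 0.0
```

>>> arm_command(
  dp=[
    [-0.05,0,0],
    [0,0,0],
  ],
  angular=[
    [0,0,0],
    [0,0,0],
  ],
  claw=[0,0],
)

```text
clock: 19.6
position: [0.5852, -0.1451, 0.0455]
ee_rot: [0.336, 3.123, 0.0]
force: [0.0, -0.0, 0.1]
width: 0.009
gripper_force: 0.0
```

```bash
python3 q.py
```

```text
19.6 [-48.58   1.22  45.48] F way [ 0.04 -0.01  0.11] 0.009260132539256958 [ 0.06331319 -0.00812269 -0.02688469]
```

>>> arm_command(
  dp=[
    [-0.05,0,0],
    [-0.05,0,0],
    [0,0,0],
  ],
  angular=[
    [0,0,0],
    [0,0,0],
    [0,0,0],
  ],
  claw=[0,0,0],
)

```text
clock: 19.9
position: [0.5856, -0.1453, 0.0451]
ee_rot: [-0.336, -3.12, -0.001]
force: [-7.2, 1.9, 3.7]
width: 0.007
gripper_force: 3.4
```

```bash
python3 q.py
```

```text
19.9 [-48.12   1.16  45.14] F way [-7.46  0.35  3.68] 0.006700610302649949 [ 0.32788946  1.22351347 -0.0324464 ]
```

>>> arm_command(
  dp=[
    [-0.04,0,0],
    [-0.025,0,0],
    [0,0,0],
    [0,0,0],
  ],
  angular=[
    [0,0,0],
    [0,0,0],
    [0,0,0],
    [0,0,0],
  ],
  claw=[0,0,0,0],
)

```text
clock: 20.3
position: [0.5856, -0.1452, 0.0449]
ee_rot: [-0.336, -3.117, -0.001]
force: [-11.7, 2.4, 9.1]
width: 0.002
gripper_force: 6.0
```

```bash
python3 q.py
```

```text
20.3 [-48.18   1.18  44.89] F way [-11.94  -0.13   9.13] 0.002260515112113166 [ 5.87260852e-01  2.20208369e+00 -4.16856022e-06]
```

>>> arm_command(
  dp=[
    [-0.02,0,0],
    [0,0,0],
    [0,0,0],
    [0,0,0],
    [0,0,0],
  ],
  angular=[
    [0,0,0],
    [0,0,0],
    [0,0,0],
    [0,0,0],
    [0,0,0],
  ],
  claw=[0,0,0,0,0],
)

```text
clock: 20.8
position: [0.5856, -0.1452, 0.0449]
ee_rot: [-0.336, -3.116, -0.002]
force: [-13.0, 4.4, 10.0]
width: 0.007
gripper_force: 6.9
```

```bash
python3 q.py
```

```text
20.8 [-48.14   1.2   44.91] F way [-13.66   1.57   9.98] 0.006603531429142337 [0.60097113 2.60260353 0.0278704 ]
```

>>> arm_command(
  dp=[
    [0.1,0,0],
    [0.2,0,0],
    [0.6,0,0],
    [0.8,0,0],
    [0.5,0,-0.5],
    [0,0,-0.9],
    [0,0,-0.9],
    [0,0,-0.9],
    [0,0,-0.5],
    [0,0,0],
  ],
  angular=[
    [0,0,0],
    [0,0,0],
    [0,0,0],
    [0,0,0],
    [0,0,0],
    [0,0,0],
    [0,0,0],
    [0,0,0],
    [0,0,0],
    [0,0,0],
  ],
  claw=[0,0,0,0,0,0,0,0,0,0],
)

```text
clock: 21.8
position: [0.5372, -0.1346, 0.1396]
ee_rot: [0.336, 3.12, -0.0]
force: [0.1, -0.2, 0.6]
width: 0.009
gripper_force: 0.0
```

```bash
python3 q.py; python3 - <<'E'
from h import *
from cell import arm
d=arm.get_image('scene');cv2.imwrite('pics/s6.png',cv2.resize(d['frame'][195:305,215:335],None,fx=5,fy=5,interpolation=cv2.INTER_CUBIC)[:,:,::-1])
H=hsv(d);P,u,v=pts(d,rng(H,(10,60,100),(28,170,255)));q=P[:,:2]-O;x=q@EX;y=q@EY;k=(abs(y)<.03)&(x>-.08)&(x<.03)&(P[:,2]>.074)&(P[:,2]<.084)
print('block top in way',k.sum(),x[k].min(),x[k].max(),y[k].min(),y[k].max(),P[k,2].mean())
E
```

```text
21.8 [-97.71   1.27 139.6 ] F way [ 0.15 -0.19  0.58] 0.009096733221375225 [ 0.02562804  0.02139568 -0.00973061]
block top in way 138 -0.037185392902051084 0.005156908603588775 -0.014583682381782022 0.016291327581504554 0.07895301129671001
```

View pics/s6.png

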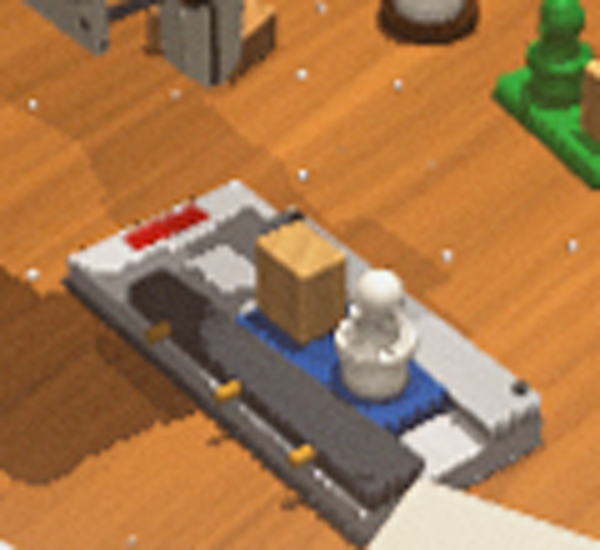

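The scene crop shows the shoe seated between the rails, block at (300,280), head upright at (380,330), and the gripper clear. The block top is at z = 79 mm, so the shoe lies flat. Its middle is at x ≈ +19 mm, which is inside the jam range.

```bash
python3 -c "
from cell import arm
print(arm.sign_off())"
```

```text
the job is handed in; nothing more can be done
None
```

The blue shoe is wedged in the way with its middle at about x = +19 mm; it did not move under a final push of about 14 N, the gripper is clear, and the job is handed in.

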